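# Set the drying drawer one click drier

### The arm

A 7-joint arm with a two-finger parallel gripper is mounted at the origin on the work surface. World frame = base frame: x ahead of the robot, y to its left, z up, the work surface at z = 0. Lengths are in m, angles in rad, forces in N, time in s.
With the tool pointing down it reaches from about 0.425 to 1.025 m from the base axis. Payload 9.4 kg.
Tool frame: the origin (TCP) lies midway between the tips of the shut fingers; the grasp point (between the pads) lies 19 mm behind it; z points along the fingers, y is the line along which they close (so a half turn about z gives the same grasp; the last joint's range is limited). The gripper opens to 93 mm and grips with 3 to 60 N. Pads are 15 mm wide; open, the fingers measure 128 mm over their backs; the gripper's body (75 mm by 188 mm) begins 65 mm behind the grasp point.
Start: joints at [1.139, 0.599, -0.003, 1.599, 0.002, 0.943, -0.08], TCP at [0.252, -0.68, 0.219] pointing down, gripper open.
Joint ranges: [-2.57, 2.57], [-0.35, 1.97], [-1.29, 1.29], [0.11, 2.56], [-1.05, 4.19], [0.11, 1.86], [-2.63, 2.63]. Speed limits (rad/s): [2.22, 2.22, 3.01, 3.01, 3.14, 3.14, 3.14].

### API

Orientations are given as a unit quaternion [w, x, y, z].
In Python, from cell import sense, get_image, sign_off gives the robot as it stands.
- The arm moves only by the shell command python3 -m jog 'ROWS'. ROWS is JSON, one flat list of numbers, 5 for each row, row after row: the shift along the tool's x, y, z each as a share of 25 mm, from -1 to 1, then the turn about the tool's z as a share of 10 degrees, from -1 to 1, then the opening, from 0 (shut) to 1 (fully open). A call has exactly 5 rows; each row shifts and turns the commanded pose from where the row before left it, along the tool's axes as they then stand; what a row does not reach is not made up. A row lasts 1/8 s, in which the tool goes at most 62.5 mm and 10.7 degrees, less where a joint would pass 70% of its speed; a pose out of reach is approached as far as the arm can. A call with a number of a shift or a turn outside -1 to 1 is refused whole. A call with a gripper value outside its range is refused whole. The fingers move at their own pace and stop on an object; the grip force is fixed at half the most. Time passes only in rows, so rows that do not move let the fingers close, or fill a call up. It gives the time, the measured TCP pose, the force, the opening and the grip force at its end, in the units of the state.
- sense(): the state, without advancing time (a new reading comes with each control period).
- get_image(name): name is "scene" or "top"; returns a dict with "image" (400x640x3 uint8, red, green, blue), "K" (3x3 intrinsics, pixels), "R" (3x3) and "t" (3): a world point X has camera coordinates R X + t. Camera axes: x right, y down, z forward; pixel columns grow to the right and rows downward; lengths in m; the calibration is good to about 2 mm. A picture is of the moment at which its call begins. There is no depth.
- sign_off(): hands the job in; it is judged then, once.
The state is a dict: "time": time; "joint_pos": joint angles; "joint_vel": joint speeds; "joint_torque": joint torques, N m; "position": TCP position; "ee_rot": TCP orientation; "wrist_force": force on the tool from outside, world axes, zero at the start; "ft_torque": the same for the moment, N m; "finger_gap": opening from 0.0 (shut) to 1.0 (fully open); "grip_force": force on a finger pad.
Only numpy, scipy, OpenCV 4.12 (cv2) and the standard library are available. Lean on these libraries where they do the work, as an engineer would, in place of code of your own. Each camera call takes 0.05 s, during which the arm holds its last target. There are 200 camera calls.

### The job

In the half-open filter drawer, press a fingertip on the face of the big knurled aluminium dial and turn it clockwise (seen from above) by friction until it clicks into the very next stop, so that its pointer line faces the next stud on the bezel; do not turn it backwards to another stop or on past that one. Then lift off, leaving the filter tube, adapter ring, lens pen and thumbscrew lying where they are.

Things in the scene. Friction and masses are not known exactly. Their poses are not given: they have to be found in the camera images.
- dial (a joint): Turn of the dial in rad: about 0 at its present stop, growing clockwise seen from above; the stops are 30 degrees (0.524 rad) apart, so the next is at 0.524. It is sprung into each stop: turning it out takes up to about 0.04 N m (at 0.13 rad) and none half-way (0.26 rad); past that it snaps on into the next stop by itself. It does not give when pressed.
- dial_center (a point): Centre of the dial's flat top face, on its vertical axis. The dial is a solid matte aluminium disc 88 mm across, knurled at the edge of its face, with a black pointer line. The plain face inside the knurling (radius 37 mm) can be pressed (15 to 20 N does no harm) and dragged round by friction, best with the fingertip turning along with the dial.
- unit: Black round plastic bezel, 120 mm across and 22 mm high, fixed on the drawer floor, with the dial in it; the dial's face stands 3 mm proud of it. Origin at the centre of its underside, on the dial's axis; its x axis points at the starting stud.
- drawer: Drawer, fixed half open. Origin on the table under the middle of its open part; -x points to the drawer front. Open part inside: 320 mm (x) by 270 mm (y). Plywood floor 30 mm, side walls 76 mm, front 82 mm, cabinet behind 112 mm above the table.
- pointer (a point): Outer end of the black pointer line on the dial's face, 36.5 mm from the dial's axis; turns with the dial.
- start_stud (a point): Top of the small round white stud (6 mm) on the bezel, 51.5 mm from the dial's axis and 1.5 mm below the face, at the stop where the pointer is at the start.
- next_stud (a point): Top of the like stud 30 degrees farther clockwise, where the pointer must end.
- tube: Loose screw-top clear tube, upright, 55 mm across the cap and 56 mm high, with five round filters in it; origin at the centre of its underside, on the drawer floor. Leave alone.
- adapter: Loose matte aluminium adapter ring lying flat, 58 mm outside, 46 mm inside, 10 mm high; origin at the centre of its underside. Leave alone.
- pen: Loose plastic lens pen lying along its x axis, 118 mm long, 12 mm thick; origin at the middle of its underside. Leave alone.
- thumbscrew: Loose brass-coloured thumbscrew standing on its 20 mm head, 21 mm high; origin at the centre of its underside. Leave alone.

How it is judged:
By the outcome, as a careful person would: the job done as asked, in the order asked, and still so for the second after the job is handed in, with the robot touching nothing.
It also fails if it takes over 29 s, if anything falls off the work surface, if the arm or the gripper's body presses on something with over 40 N, if the wrist force passes 120 N, or if a joint passes its speed limit or range.

## Working session

There is one attempt and no reset: what is moved stays moved. The work goes in short steps, Python scripts to look and compute and a shell command to move; the robot and the scene stay as the last step left them, time stands still between calls to the robot, and variables do not carry over. Pictures are saved under pics/ and viewed, at most 10 in all, crops included, and the job is handed in when it is done.

```bash
mkdir -p pics; python3 - <<'E'
from cell import *
import cv2
for n in("scene","top"):
    g=get_image(n); cv2.imwrite(f"pics/{n}0.png",g["image"][:,:,::-1])
    import numpy as np; print(n,g["K"],-np.array(g["R"]).T@g["t"])
s=sense(); print(s["time"],s["position"],s["ee_rot"],s["wrist_force"],s["finger_gap"])
E
```

```text
scene [[500.89356405   0.         317.31583879]
 [  0.         500.89356405 197.32095028]
 [  0.           0.           1.        ]] [ 0.92078217 -0.22337858  0.65314035]
top [[460.73804765   0.         317.3916581 ]
 [  0.         460.73804765 198.89649353]
 [  0.           0.           1.        ]] [0.48616452 0.04339446 0.72075043]
0.1 [ 0.25170077 -0.67944306  0.21785081] [-6.75853207e-04  9.84300856e-01  1.76497407e-01 -1.83937448e-04] [ 0.01528049 -0.08460177  0.31117525] 1.0012561553798422
```

View pics/top0.png

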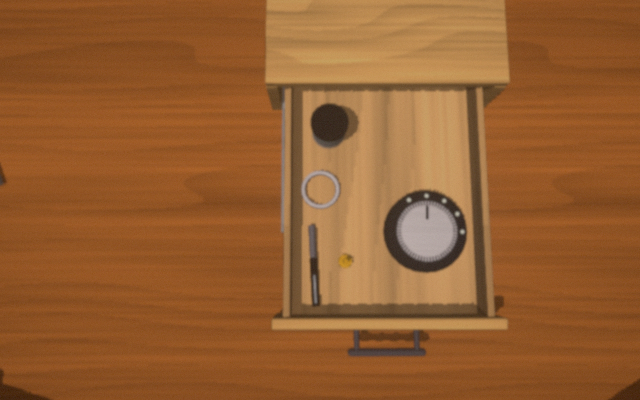

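View pics/scene0.png

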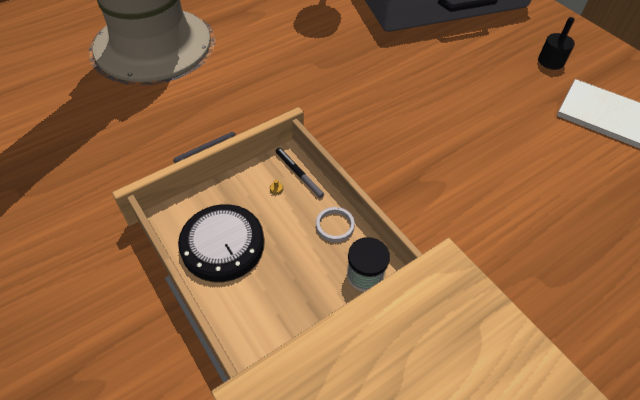

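The top view shows the dial near (427,231), its pointer up at the stud near (426,196), and the next clockwise stud near (447,201). The scene view shows the same layout, with the tube, ring, pen and screw away from the dial.

```bash
cat > h.py <<'E'
import numpy as np,cv2
from cell import *
def cast(g,uv,z):
    R,t=np.array(g["R"]),np.array(g["t"]);c=-R.T@t
    d=R.T@np.linalg.solve(g["K"],[uv[0],uv[1],1.]);return c+d*(z-c[2])/d[2]
def blobs(m):
    n,_,st,ce=cv2.connectedComponentsWithStats(m.astype(np.uint8));return [(ce[i],st[i,4]) for i in range(1,n) if st[i,4]>3]
def studs_etc(g,c,zf=.055):
    "world disc centre c approx; studs and pointer by polar position"
    im=g["image"].astype(int);H,W=im.shape[:2]
    v,u=np.mgrid[:H,:W];R,t=np.array(g["R"]),np.array(g["t"]);C=-R.T@t
    d=np.stack([u,v,np.ones_like(u)],-1)@np.linalg.inv(g["K"]).T@R
    P=C+d*((zf-C[2])/d[...,2])[...,None]
    q=P[...,:2]-c[:2];r=np.hypot(q[...,0],q[...,1]);return im,P,q,r
E
python3 - <<'E'
from h import *
for n,uv in(("top",(427,231)),("scene",(221,238))):
    g=get_image(n);c=cast(g,uv,.055)
    for k in range(2):
        im,P,q,r=studs_etc(g,c)
        gray=im.mean(2);sat=im.max(2)-im.min(2)
        m=((r<.053)&(gray>110)&(sat<40)).astype(np.uint8)
        cs,_=cv2.findContours(m,cv2.RETR_EXTERNAL,cv2.CHAIN_APPROX_NONE)
        b=max(cs,key=cv2.contourArea)
        w=np.array([cast(g,p[0],.055)[:2] for p in b]); (cx,cy),rad=cv2.minEnclosingCircle(w.astype(np.float32)*1000)
        c=np.array([cx/1000,cy/1000,.055])
    print(n,c,"rad mm",rad)
    im,P,q,r=studs_etc(g,c)
    for ce,a in blobs((r>.046)&(r<.058)&(gray>120)&(sat<60)):
        p=cast(g,ce,.0535)-c;print(" stud",ce.round(1),a,np.hypot(*p[:2]).round(4),np.degrees(np.arctan2(p[1],p[0])).round(1))
    m=(r<.034)&(gray<95)
    p=q[m].mean(0) if m.any() else [0,0];print(" ptr",m.sum(),np.hypot(*p),np.degrees(np.arctan2(p[1],p[0])))
for n,uv in(("tube",(329,123)),("ring",(321,189)),("screw",(346,261)),("front",(390,318)),("cab",(386,84)),("rwallR",(487,200))):
    print(n,cast(get_image("top"),uv,{"tube":.086,"front":.082,"cab":.112,"rwallR":.076}.get(n,.04)))
E
```

```text
top [ 0.53517316 -0.11525136  0.055     ] rad mm 43.3766975402832
 stud [426.2 195.3] 12 0.0514 -1.9
 stud [408.6 199.6] 13 0.0512 28.4
 stud [443.6 200.4] 13 0.0515 -31.4
 stud [456.7 213.5] 14 0.0515 -61.4
 stud [462.  231.4] 14 0.0518 -91.6
 ptr 10 0.02598956705313098 -3.4729566269982604
scene [ 0.53580859 -0.11388258  0.055     ] rad mm 43.86232376098633
 stud [251.7 250.5] 14 0.0515 28.7
 stud [186.4 253. ] 14 0.0517 -91.4
 stud [237.5 263.1] 15 0.0517 -1.4
 stud [199.  264.5] 16 0.0516 -61.6
 stud [217.6 268.4] 15 0.0517 -32.0
 ptr 22 0.025325380891531045 -2.3086806893519243
tube [0.68589659 0.02603339 0.086     ]
ring [0.59816187 0.03711383 0.04      ]
screw [0.49133782 0.00061878 0.04      ]
front [ 0.4147079  -0.05551815  0.082     ]
cab [ 0.73358417 -0.05234789  0.112     ]
rwallR [ 0.57653642 -0.19721838  0.076     ]
```

```bash
python3 -m jog '[0.6,-0.6,0,0,0, 1,-0.98,0,0,0, 1,-0.98,0,0,0, 1,-0.98,0,0,0, 1,-0.98,0,0,0]'
```

```text
time: 1.12
position: [0.3215, -0.5313, 0.2188]
ee_rot: [-0.0, 0.984, 0.177, 0.0]
wrist_force: [0.4, -0.2, -1.3]
finger_gap: 0.514
grip_force: 0.0
```

```bash
python3 -m jog '[1,-0.98,0,0,0, 1,-0.98,0,0,0, 1,-0.98,0,0,0, 1,-0.98,0,0,0, 1,-0.98,0,0,0]'
python3 -m jog '[1,-0.98,0,0,0, 1,-0.98,0.2,0,0, 1,-0.98,0.4,0,0, 1,-0.98,0.6,0,0, 0.6,-0.6,0.6,0,0]'; python3 - <<'E'
from h import *
s=sense();p=np.array(s["position"]);w,x,y,z=s["ee_rot"]
from scipy.spatial.transform import Rotation as Ro
R=Ro.from_quat([x,y,z,w]).as_matrix()
print(R.round(3)); c=np.array([.5355,-.1145,.055]); print("centre in tool mm",(R.T@(c-p)*1000).round(1),s["joint_pos"])
E
```

```text
time: 1.75
position: [0.3955, -0.373, 0.2188]
ee_rot: [-0.0, 0.984, 0.177, 0.0]
wrist_force: [1.0, 0.2, 0.0]
finger_gap: 0.012
grip_force: 0.0
time: 2.38
position: [0.4641, -0.2266, 0.1736]
ee_rot: [-0.0, 0.984, 0.178, 0.0]
wrist_force: [0.1, -0.9, 1.0]
finger_gap: 0.004
grip_force: 0.0
[[ 0.937  0.35   0.001]
 [ 0.35  -0.937  0.001]
 [ 0.001 -0.    -1.   ]]
centre in tool mm [106.  -80.  118.7] [ 0.3815368   0.41474597 -0.04979683  2.11666764  0.03364398  0.61032827
 -0.90489456]
```

```bash
python3 -m jog '[1,-1,0.4,0,0, 1,-1,0.6,0,0, 0.8,-0.8,0.8,0,0, 0.4,-0.4,0.9,0,0, 0.08,0,0.9,0,0]'; python3 -m jog '[0,0,0.1,0,0, 0,0,0,0,0, 0,0,0,0,0, 0,0,0,0,0, 0,0,0,0,0]'; python3 - <<'E'
from h import *
s=sense();p=np.array(s["position"]);w,x,y,z=s["ee_rot"]
from scipy.spatial.transform import Rotation as Ro
R=Ro.from_quat([x,y,z,w]).as_matrix()
c=np.array([.5355,-.1145,.055]); print("centre in tool mm",(R.T@(c-p)*1000).round(1),s["joint_pos"])
g=get_image("scene");cv2.imwrite("pics/s1.png",cv2.resize(g["image"][170:330,120:360,::-1],None,fx=3,fy=3))
E
```

```text
time: 3.0
position: [0.5128, -0.1234, 0.0833]
ee_rot: [-0.0, 0.984, 0.178, 0.0]
wrist_force: [0.8, 0.2, 0.1]
finger_gap: 0.007
grip_force: 0.0
time: 3.62
position: [0.5129, -0.1264, 0.0815]
ee_rot: [0.0, 0.984, 0.176, 0.0]
wrist_force: [0.9, -0.3, 0.6]
finger_gap: 0.007
grip_force: 0.0
centre in tool mm [25.3 -3.3 26.6] [ 0.15660303  0.57252479 -0.03206176  2.16213302  0.04398531  0.40680336
 -1.1270519 ]
```

View pics/s1.png

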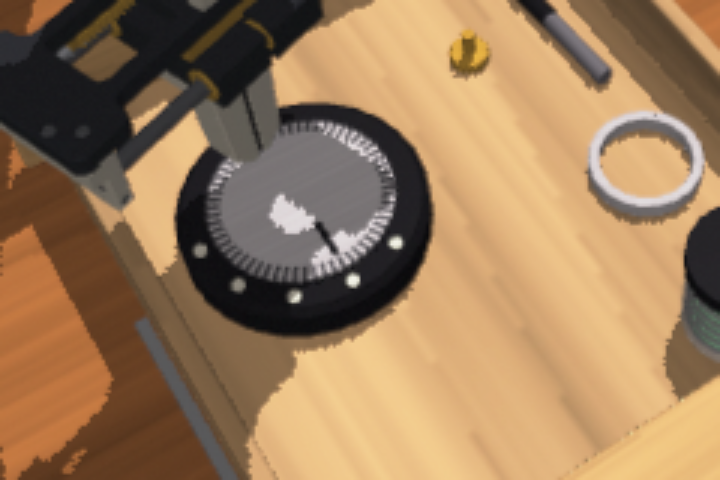

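The shut fingertips hang over the robot side of the dial face, at crop (262,158), and the pointer (crop 327,237) is still at its starting stud. I'm going down now.

```bash
python3 -m jog '[0.05,-0.13,0.4,0,0, 0,0,0.3,0,0, 0,0,0.2,0,0, 0,0,0.06,0,0, 0,0,0,0,0]'; python3 -m jog '[0,0,0.05,0,0, 0,0,0.04,0,0, 0,0,0,0,0, 0,0,0,0,0, 0,0,0,0,0]'
```

```text
time: 4.3
position: [0.5128, -0.1228, 0.0569]
ee_rot: [-0.0, 0.984, 0.176, -0.0]
wrist_force: [0.2, -0.6, 1.0]
finger_gap: 0.003
grip_force: 0.0
time: 4.92
position: [0.5129, -0.1228, 0.0553]
ee_rot: [0.0, 0.984, 0.176, 0.0]
wrist_force: [-1.0, -0.7, 4.6]
finger_gap: 0.0
grip_force: 2.7
```

```bash
python3 -m jog '[0,0,0.04,0,0, 0,0,0.04,0,0, 0,0,0,0,0, 0,0,0,0,0, 0,0,0,0,0]'
```

```text
time: 5.55
position: [0.513, -0.123, 0.055]
ee_rot: [0.0, 0.984, 0.176, 0.001]
wrist_force: [-5.9, 0.2, 31.5]
finger_gap: 0.002
grip_force: 15.5
```

```bash
python3 -m jog '[0,0,-0.04,0,0, 0,0,0,0,0, 0,0,0,0,0, 0,0,0,0,0, 0,0,0,0,0]'
```

```text
time: 6.18
position: [0.513, -0.1229, 0.0552]
ee_rot: [0.0, 0.984, 0.176, 0.001]
wrist_force: [-2.5, 1.4, 18.5]
finger_gap: 0.003
grip_force: 9.1
```

```bash
python3 -m jog '[0.002,-0.067,0,0.4,0, 0.002,-0.067,0,0.4,0, 0.002,-0.067,0,0.4,0, 0.002,-0.067,0,0.4,0, 0.002,-0.067,0,0.4,0]'
cat > ptr.py <<'E'
from h import *
import sys
for n,c in(("top",[.5352,-.11525]),("scene",[.5358,-.1139])):
    g=get_image(n);im,P,q,r=studs_etc(g,np.array(c));gray=im.mean(2)
    a=np.degrees(np.arctan2(q[...,1],q[...,0]));bg=cv2.medianBlur(gray.astype(np.uint8),15)
    m=(r<.034)&(r>.019)&(abs(a+20)<60)&(gray<60);p=q[m].mean(0) if m.any() else [0,0]
    print(n,m.sum(),np.hypot(*p),np.degrees(np.arctan2(p[1],p[0])))
    if len(sys.argv)>1: 
        im=g["image"][170:330,120:360,::-1] if n=="scene" else g["image"][140:300,320:560,::-1]
        cv2.imwrite(f"pics/{n}{sys.argv[1]}.png",cv2.resize(im,None,fx=3,fy=3))
s=sense();p=np.array(s["position"]);print(np.degrees(2*np.arctan2(s["ee_rot"][2],s["ee_rot"][1])),(p[:2]-[.5355,-.1145])*1000)
E
python3 ptr.py 2
```

```text
time: 6.8
position: [0.5116, -0.1146, 0.0552]
ee_rot: [0.0, 1.0, 0.002, 0.001]
wrist_force: [-3.4, -0.2, 17.6]
finger_gap: 0.006
grip_force: 9.0
top 16 0.022382585065469314 -48.63685063414635
scene 20 0.026441022359362656 -23.204019827726494
0.2188087653756814 [-2.39107172e+01 -2.25863653e-02]
```

View pics/scene2.png

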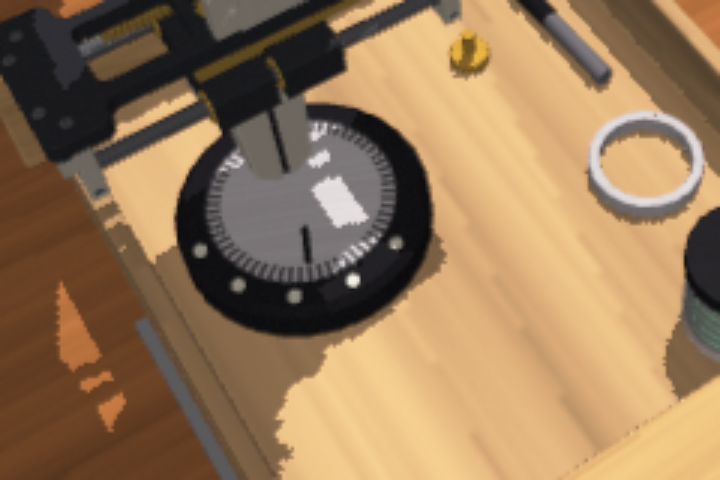

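The pointer (crop 307,245) has turned about 20° and sits between the start stud (352,280) and the next stud (294,296). The dial is following the fingertip, so I'll finish the turn.

```bash
python3 -m jog '[0.002,-0.067,0,0.4,0, 0.002,-0.05,0,0.3,0, 0.001,-0.05,0,0.3,0, 0,0,0,0,0, 0,0,0,0,0]'; python3 ptr.py
```

```text
time: 7.52
position: [0.512, -0.1105, 0.0552]
ee_rot: [-0.0, 0.996, -0.084, 0.001]
wrist_force: [-2.7, 0.3, 18.2]
finger_gap: 0.005
grip_force: 9.1
top 16 0.017443650577728117 -24.384255281552374
scene 21 0.025884006686435233 -32.856284635948406
-9.68648602751148 [-23.5074062    3.95205168]
```

Pointer at about -32°, matching the next stud at -32° in the scene view. Next I lift and retreat.

```bash
python3 -m jog '[0,0,-0.1,0,0, 0,0,-0.4,0,0, 0,0,-1,0,0, 0,0,-1,0,0, 0,0,-1,0,0]'; python3 -m jog '[0,0,-1,0,0, -0.3,0.5,-1,0,0, -0.3,1,-0.6,0,0, -0.3,1,0,0,0, -0.2,1,0,0,0]';  python3 -m jog '[0,1,0,0,0, 0,1,0,0,0, 0,0.5,0,0,0, 0,0,0,0,0, 0,0,0,0,0]'; python3 ptr.py 3
```

```text
time: 8.25
position: [0.5115, -0.1104, 0.1426]
ee_rot: [0.0, 0.996, -0.084, -0.0]
wrist_force: [0.5, -0.4, 0.4]
finger_gap: 0.002
grip_force: 0.0
time: 8.88
position: [0.4693, -0.1926, 0.2071]
ee_rot: [0.0, 0.996, -0.084, 0.0]
wrist_force: [-0.4, 0.2, 1.0]
finger_gap: 0.005
grip_force: 0.0
time: 9.5
position: [0.4595, -0.2526, 0.2063]
ee_rot: [-0.0, 0.996, -0.084, -0.0]
wrist_force: [-0.1, 0.1, 0.2]
finger_gap: 0.002
grip_force: 0.0
top 0 0.0 0.0
scene 14 0.02622920331901833 -32.999497667762
-9.585225704999838 [ -75.9061926  -138.11193421]
```

View pics/scene3.png

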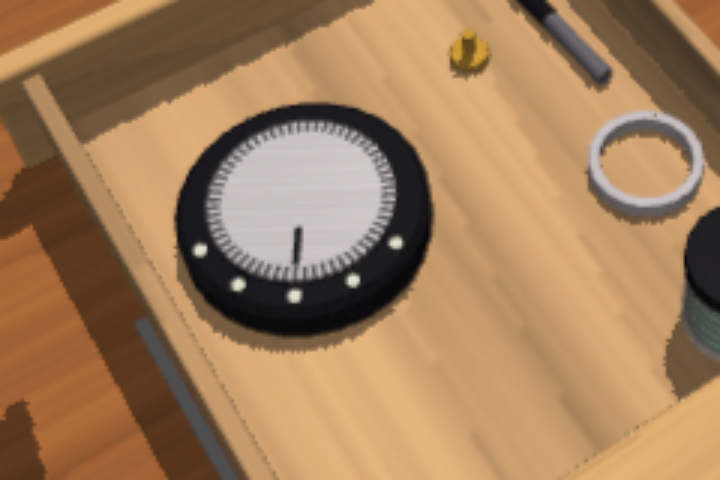

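View pics/top3.png

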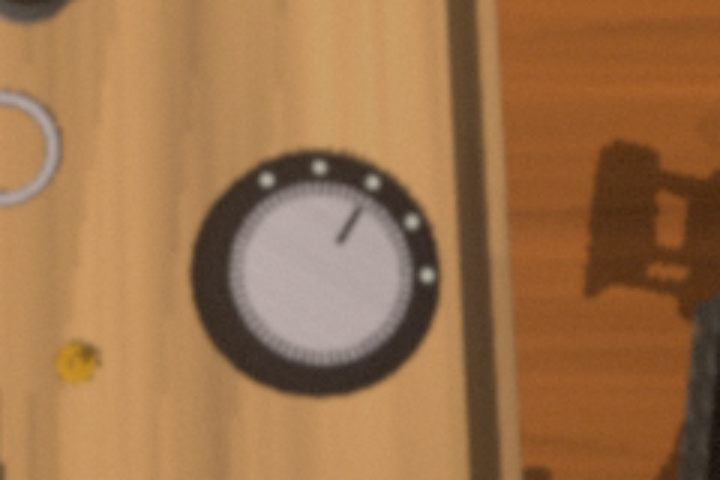

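In both views the pointer (scene crop 297,245; top crop 350,223) faces the next stud (294,296; 372,182). The loose items in view haven't moved, and the arm is clear.

```bash
python3 -c "from cell import *; print(sign_off())"
```

```text
the job is handed in; nothing more can be done
None
```

I turned the dial clockwise by one stop, and both cameras show its pointer facing the next stud; the arm is clear, I touched none of the loose items, and the job was handed in at about 9.6 s. Pressing force peaked at a reading of 31 N, above the 15–20 N you gave as harmless, and I eased it to about 18 N before turning.

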